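# Draw the guarded interlock bolt with the hooked rod

### The arm

A 6-joint arm with a two-finger parallel gripper is mounted at the origin on a cart in front of the work surface, level with it; the furniture and walls round the work are solid. World frame = base frame: x ahead of the robot, y to its left, z up, the work surface at z = 0. Lengths are in mm, angles in rad, forces in N, time in s.
With the tool pointing down it reaches from about 350 to 975 mm from the base axis. Payload 7.1 kg.
Tool frame: the origin (TCP) lies between the finger pads; the fingertips stand 19 mm ahead of it and the grasp point (between the pads) is the TCP (ctrl.tcp_to_tips is the distance from the TCP to the fingertips, in mm); z points along the fingers, y is the line along which they close (so a half turn about z gives the same grasp; the last joint's range is limited). The gripper opens to 88 mm and grips with 3 to 60 N. Pads are 20 mm wide; open, the fingers measure 115 mm over their backs; the gripper's body (75 mm by 178 mm) begins 61 mm behind the grasp point.
Start: joints at [-1.269, 0.423, 1.63, -0, 1.089, -0.019], TCP at [197.096, -593.092, 241.675] pointing down, gripper open.
Joint ranges: [-3, 3], [-0.9, 2.11], [0.09, 2.58], [-1.31, 4.45], [0.11, 2.69], [-2.54, 2.54]. Speed limits (rad/s): [2.39, 2.39, 3.01, 3.14, 3.14, 3.14].

### API

Orientations are given as a rotation vector (axis times angle).
In Python, from workcell import status, optics, ctrl gives the robot as it stands. The module is installed in compiled form; this text tells all that it offers.
- The arm moves only by the shell command python3 -m inch 'ROWS'. ROWS is JSON, a list that holds one entry, the list of rows, each a list of 7 numbers: the shift along the tool's x, y, z in mm, then the turn, a rotation vector about the tool's x, y, z in rad, then the opening in per cent of the stroke, from 0 (shut) to 100 (fully open). A call has 1 to 20 rows; each row is the pose to reach, as a shift and turn from the pose commanded when the call began, along the tool's axes at that moment; what a row does not reach only later rows make up. A row lasts 1/10 s, in which the tool goes at most 50 mm and 8.59 degrees, less where a joint would pass 70% of its speed; a pose out of reach is approached as far as the arm can. A call with a gripper value outside its range is refused whole. The fingers move at their own pace and stop on an object; the grip force is fixed at half the most. Time passes only in rows, so rows that repeat a pose let the fingers close. It gives the time, the measured TCP pose, the force, the opening and the grip force at its end, in the units of the state.
- status.get_obs(): the state, without advancing time (a new reading comes with each control period).
- optics.get_image(name): name is "side" or "top"; returns a dict with "frame" (384x512x3 uint8, red, green, blue), "fx", "fy", "cx", "cy" (pixels), "k1" (the pictures are not rectified: a ray, as slopes to the right and down, at radius r is drawn at 1 + k1 r^2 times it, then the intrinsics apply), "rvec" (rotation vector, rad) and "tvec" (3), from world to camera coordinates, as OpenCV has them. Camera axes: x right, y down, z forward; pixel columns grow to the right and rows downward; lengths in mm; the calibration is good to about 2 mm. A picture is of the moment at which its call begins. There is no depth.
- ctrl.close_job(): hands the job in; it is judged then, once.
The state is a dict: "t": time; "qpos": joint angles; "qvel": joint speeds; "joint_torque": joint torques, N m; "ee_pos": TCP position; "orientation": TCP orientation; "ft_force": force on the tool from outside, world axes, zero at the start; "moment": the same for the moment, N m; "width": finger opening in mm; "grasp_force": force on a finger pad.
Only numpy, scipy, OpenCV 4.12 (cv2) and the standard library are available. Lean on these libraries where they do the work, as an engineer would, in place of code of your own. Each camera call takes 0.05 s, during which the arm holds its last target. There are 200 camera calls.

### The job

The measuring machine's interlock bolt sits deep in a tall, narrow guard cage where no gripper fits. Pick up the hooked rod, catch its hook behind the bolt's upright peg and pull the bolt fully out towards the cage's open front, then lay the rod flat on the desk again and let go of it. Leave the straight rod where it lies.

Things in the scene. Friction and masses are not known exactly. Their poses are not given: they have to be found in the camera images.
- hook_rod: Black square-edged handle 100 x 24 mm, 26 high, with a thin steel shank ending in a sideways hook; lies flat. 0.12 kg, balanced about 20 mm ahead of mid-handle. Origin: middle of the handle's underside; x along the rod to the hook end, y to the side the hook points, z up. Shank 8 mm round at y 0, z 13, to the bend at x 220; there the hook (8 mm round) turns off level to its tip at x 216, y 40.
- straight_rod: A bystander: the same handle, shank and length, but with a plain straight end and no hook. Origin and axes as for the hooked rod. It must not be shifted.
- bolt_peg (a point): Top centre of the bolt's upright steel peg, 12 mm thick, top 56 and foot 23 mm above the desk. Axes of the fixed cage: x to its closed back, -x out of its open front, towards the robot. The peg slides midway between two side grilles 70 mm apart inside, 120 high, open above and in front; home, it is 90 mm behind their front ends and 46 mm before the back plate. All else inside is under 36 mm high.
- bolt (a joint): How far the bolt is drawn towards the open front of the cage, in m: 0 home (locked), 0.050 fully drawn against its stop. It has a steady friction of about 3 N and stays where it is left.

How it is judged:
By the outcome, as a careful person would: the job done as asked, in the order asked, and still so for the second after the job is handed in, with the robot touching nothing.
It also fails if it takes over 58 s, if anything falls off the work surface, if the arm or the gripper's body presses on something with over 40 N, if the wrist force passes 120 N, or if a joint passes its speed limit or range.

## Working session

There is one attempt and no reset: what is moved stays moved. The work goes in short steps, Python scripts to look and compute and a shell command to move; the robot and the scene stay as the last step left them, time stands still between calls to the robot, and variables do not carry over. Pictures are saved under pics/ and viewed, at most 10 in all, crops included, and the job is handed in when it is done.

```bash
mkdir -p pics; python3 - <<'E'
from workcell import status, optics
import cv2,numpy as np
for n in("side","top"):
    im=optics.get_image(n); cv2.imwrite(f"pics/{n}0.png",im["frame"][:,:,::-1])
    R=cv2.Rodrigues(np.array(im["rvec"]))[0]; print(n,im["fx"],im["cx"],im["cy"],im["k1"],"cam",-R.T@im["tvec"],R.round(2).tolist())
print(status.get_obs())
E
```

```text
side 354.9526598069803 254.69167225593387 191.6491111696894 -0.08103170675257283 cam [310.49057425 656.83551812 499.36620144] [[-0.9, -0.43, 0.0], [-0.22, 0.46, -0.86], [0.37, -0.78, -0.51]]
top 472.4031846411734 257.30041346179337 199.21366980047452 -0.09635792115875881 cam [ 475.80410479  -12.43924032 1131.65518911] [[0.01, -1.0, -0.0], [-0.99, -0.0, -0.14], [0.14, 0.01, -0.99]]
{'t': 0.1, 'qpos': array([-1.26899983e+00,  4.23784994e-01,  1.63055718e+00,  1.43043374e-06,
        1.08861749e+00, -1.89830930e-02]), 'qvel': array([ 0.00075183, -0.00240314, -0.0014916 ,  0.00022596, -0.00050233,
        0.00159325]), 'joint_torque': array([ 3.70962953e-04, -5.45611989e+01, -2.74323714e+01,  6.45609596e-02,
        1.87908771e-02, -4.25932126e-05]), 'ee_pos': array([ 196.9664212 , -592.67374283,  240.98873191]), 'orientation': array([-3.09993463e+00, -5.01504615e-01,  3.00529854e-04]), 'ft_force': array([ 0.08795288,  0.48650065, -0.56726352]), 'moment': array([ 0.00728027, -0.03209509,  0.01186354]), 'grasp_force': 0.0, 'width': 87.81240098450945}
```

View pics/top0.png

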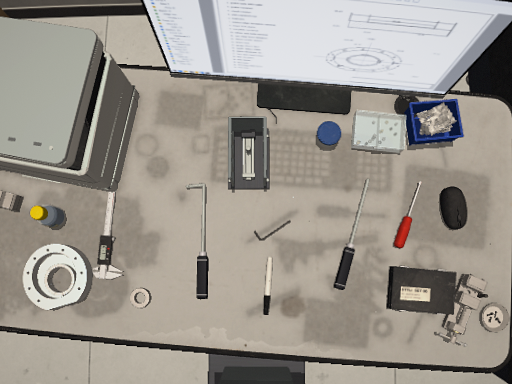

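View pics/side0.png

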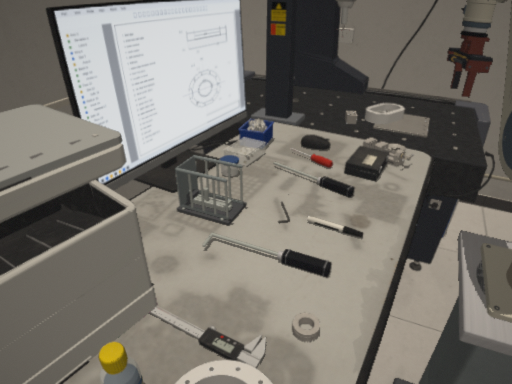

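The top view shows the hooked rod with its handle at about (202,277) and the hook end at (190,187), pointing left. The cage is at (248,153) and the straight rod at (350,230). The side view shows the rod at about (270,250) and the cage at (212,188).

```bash
cat > h.py <<'E'
import cv2,numpy as np
from workcell import status, optics
def mats(im):
    K=np.array([[im["fx"],0,im["cx"]],[0,im["fy"],im["cy"]],[0,0,1]]);R=cv2.Rodrigues(np.array(im["rvec"]))[0]
    return K,np.array([im["k1"],0,0,0.]),R,np.array(im["tvec"])
def ray(im,p):
    K,d,R,t=mats(im); s=cv2.undistortPoints(np.array([[p]],float),K,d)[0,0]
    return -R.T@t, R.T@np.array([s[0],s[1],1])
def onz(im,p,z):
    c,v=ray(im,p); return c+v*(z-c[2])/v[2]
def proj(im,P):
    K,d,R,t=mats(im); return cv2.projectPoints(np.array(P,float).reshape(-1,1,3),np.array(im["rvec"]),t,K,d)[0][:,0]
def two(a,pa,b,pb):
    c1,v1=ray(a,pa);c2,v2=ray(b,pb);s=np.linalg.lstsq(np.c_[v1,-v2],c2-c1,rcond=None)[0]
    A=c1+s[0]*v1;B=c2+s[1]*v2;return (A+B)/2,np.linalg.norm(A-B)
def crop(im,x0,y0,x1,y1,k): return cv2.resize(im["frame"][y0:y1,x0:x1,::-1],None,fx=k,fy=k,interpolation=cv2.INTER_CUBIC)
E
python3 - <<'E'
from h import *
t=optics.get_image("top");s=optics.get_image("side")
a=crop(t,175,105,285,305,3);b=crop(s,170,145,340,285,2.7)
b=cv2.copyMakeBorder(b,0,600-b.shape[0],0,0,0);cv2.imwrite("pics/c1.png",np.hstack([a,b])[:,:800])
# handle mask
for n,im,(x0,y0,x1,y1) in(("top",t,(185,245,220,310)),("side",s,(275,240,340,285))):
    g=im["frame"][y0:y1,x0:x1].max(2); m=(g<70).astype(np.uint8)
    c=max(cv2.findContours(m,0,2)[0],key=cv2.contourArea)
    r=cv2.minAreaRect(c); box=cv2.boxPoints(r)+[x0,y0]; print(n,box.round(1).tolist())
    if n=="top": print(np.array([onz(im,p,26) for p in box]).round(1))
E
```

```text
top [[197.0, 256.0], [207.0, 256.0], [207.0, 298.0], [197.0, 298.0]]
[[496.7 133.8  26. ]
 [496.9 110.4  26. ]
 [400.2 108.8  26. ]
 [400.  132.   26. ]]
side [[279.9, 262.6], [284.3, 248.1], [332.2, 262.6], [327.7, 277.2]]
```

View pics/c1.png

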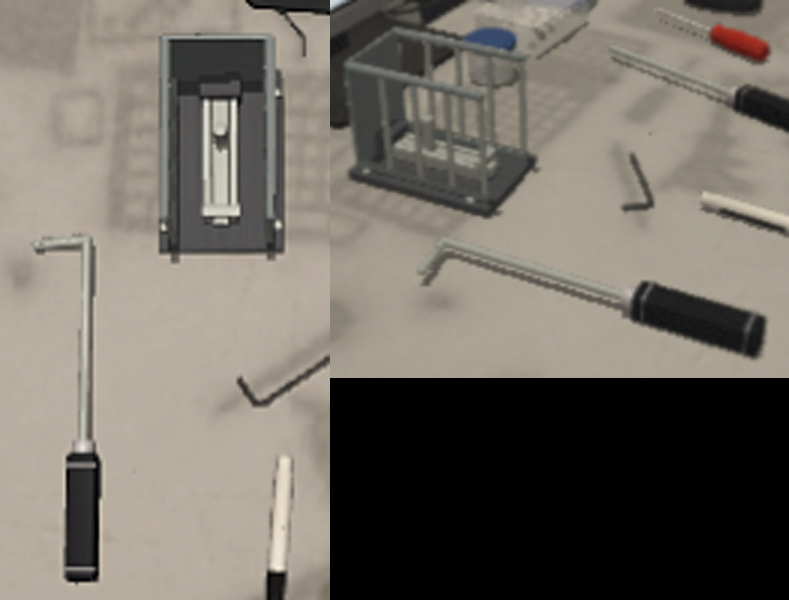

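The crop shows the bend at top px (205,185) and the hook tip at (188,187). The peg top is near top (248.3,144) and side (205.6,178), and the cage front posts lean outwards to tops near (229,181) and (265,180).

```bash
python3 - <<'E'
from h import *
t=optics.get_image("top");s=optics.get_image("side")
T=lambda x,y:(175+(x-1)/3,105+(y-1)/3)
S=lambda x,y:(170+(x-331)/2.7,145+(y-1)/2.7)
for n,p,z in(("shank0",T(85,440),13),("bend",T(90,240),13),("tip",T(38,246),13),("peg56",T(220,116),56),("railL front",T(164,228),120),("railR front",T(270,226),120),("railL back",T(164,37),120),("railR back",T(271,37),120),("base fl",T(163,252),6),("base fr",T(283,252),6)): print(n,onz(t,p,z).round(1))
print("side bend",onz(s,S(444,243),13).round(1),"tip",onz(s,S(424,279),13).round(1))
print("peg two",two(t,T(220,116),s,S(427,88)))
print("rails two",two(t,T(164,228),s,S(483,94)))
a=crop(t,215,105,280,200,6);b=crop(s,170,150,245,225,6)
h=600;f=lambda i:cv2.copyMakeBorder(i,0,h-i.shape[0],0,0,0)
cv2.imwrite("pics/c2.png",np.hstack([f(a),f(b)])[:,:800])
E
```

```text
shank0 [508.1 121.6  13. ]
bend [667.7 120.8  13. ]
tip [662.7 162.6  13. ]
peg56 [759.   16.2  56. ]
railL front [658.4  54.5 120. ]
railR front [660.2 -22.4 120. ]
railL back [802.4  56.6 120. ]
railR back [802.6 -22.8 120. ]
base fl [659.4  62.5   6. ]
base fr [659.8 -34.1   6. ]
side bend [667.1 126.   13. ] tip [657.3 172.6  13. ]
peg two (array([749.50818266,  14.67593105,  85.89109565]), np.float64(3.4219920624835725))
rails two (array([661.23490275,  55.72547318, 119.65245035]), np.float64(5.958905319044114))
```

View pics/c2.png

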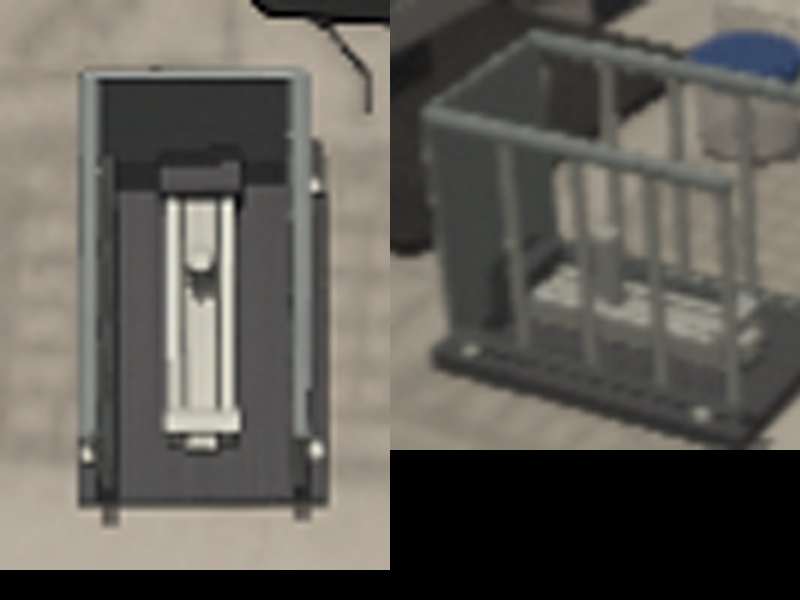

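Measured: handle centre about (448,122), yaw about 0, bend near (668,121). The peg is at about (750,16.5) and the cage front at x≈660, which matches the given 90 mm. I'll add a helper that turns a world target into tool axes.

```bash
cat >> h.py <<'E'
from scipy.spatial.transform import Rotation as Ro
def shift(x,y,z,yaw=0.,o=None):
    o=o or status.get_obs(); R=Ro.from_rotvec(o["orientation"])
    tgt=Ro.from_euler('z',yaw)*Ro.from_rotvec([np.pi,0,0])
    print("pos",o["ee_pos"].round(1),"shift",R.inv().apply(np.array([x,y,z])-o["ee_pos"]).round(1),"turn",(R.inv()*tgt).as_rotvec().round(3))
E
python3 -c "
from h import *
shift(463,122,120)"
```

```text
pos [ 197.  -592.9  241.4] shift [ 477.8 -594.5  121.7] turn [-0.001  0.     0.321]
```

```bash
python3 -m inch '[[[478,-594,60,0,0,0.321,100],[478,-594,60,0,0,0.321,100],[478,-594,60,0,0,0.321,100],[478,-594,60,0,0,0.321,100],[478,-594,60,0,0,0.321,100],[478,-594,60,0,0,0.321,100],[478,-594,60,0,0,0.321,100],[478,-594,60,0,0,0.321,100],[478,-594,60,0,0,0.321,100],[478,-594,60,0,0,0.321,100],[478,-594,60,0,0,0.321,100],[478,-594,60,0,0,0.321,100],[478,-594,60,0,0,0.321,100],[478,-594,60,0,0,0.321,100],[478,-594,60,0,0,0.321,100],[478,-594,60,0,0,0.321,100],[478,-594,122,0,0,0.321,100],[478,-594,122,0,0,0.321,100],[478,-594,122,0,0,0.321,100],[478,-594,122,0,0,0.321,100]]]'
python3 - <<'E'
from h import *
shift(463,122,22)
t=optics.get_image("top");s=optics.get_image("side")
f=lambda i:cv2.copyMakeBorder(i,0,500-i.shape[0],0,0,0)
cv2.imwrite("pics/c3.png",np.hstack([f(crop(t,150,150,280,320,2.9)),f(crop(s,200,160,350,290,2.7))])[:,:800])
E
```

```text
t: 2.3
ee_pos: [463.5, 120.7, 120.4]
orientation: [3.141, -0.002, -0.0]
ft_force: [0.5, 0.9, -0.7]
width: 87.5
grasp_force: 0.0
pos [463.5 120.7 120.4] shift [-0.5 -1.4 98.4] turn [ 0.     0.    -0.001]
```

View pics/c3.png

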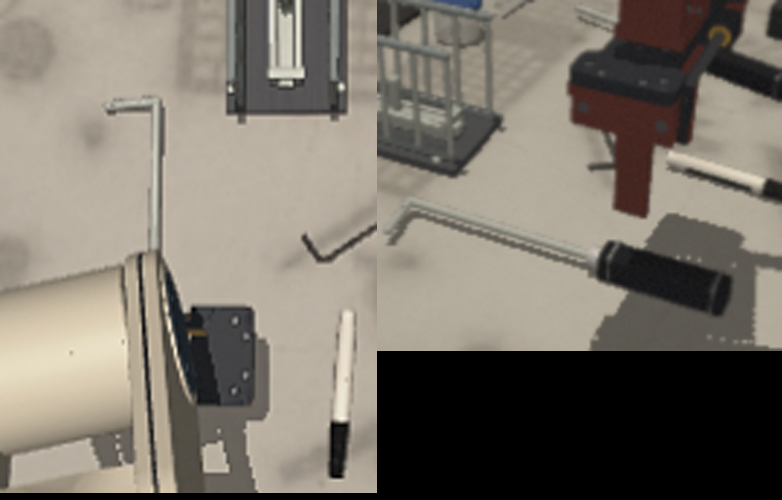

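The gripper hangs above the handle, aligned along y; in the side half the finger is at crop (635,200), over the handle at (665,275). I'll descend and close.

```bash
python3 -m inch '[[[-0.5,-1,45,0,0,0,100],[-0.5,-1,75,0,0,0,100],[-0.5,-1,90,0,0,0,100],[-0.5,-1,98,0,0,0,100],[-0.5,-1,98,0,0,0,100],[-0.5,-1,98,0,0,0,60],[-0.5,-1,98,0,0,0,40],[-0.5,-1,98,0,0,0,20],[-0.5,-1,98,0,0,0,5],[-0.5,-1,98,0,0,0,5],[-0.5,-1,98,0,0,0,5],[-0.5,-1,98,0,0,0,5]]]'
```

```text
t: 3.6
ee_pos: [462.9, 122.3, 21.7]
orientation: [3.142, -0.0, -0.0]
ft_force: [1.0, -0.5, -0.3]
width: 35.5
grasp_force: 0.0
```

```bash
python3 -m inch '[[[0,0,0,0,0,0,5],[0,0,0,0,0,0,5],[0,0,0,0,0,0,5],[0,0,0,0,0,0,5],[0,0,0,0,0,0,5],[0,0,0,0,0,0,5]]]'
```

```text
t: 4.2
ee_pos: [462.9, 122.3, 21.6]
orientation: [3.142, -0.0, -0.0]
ft_force: [-0.0, 0.1, -0.5]
width: 23.7
grasp_force: 30.0
```

Gripped (23.7 mm wide, 30 N). Next I lift, back off and go sideways to stand in front of the cage.

```bash
python3 -m inch '[[[0,0,-20,0,0,0,5],[0,0,-45,0,0,0,5],[0,0,-65,0,0,0,5],[-15,0,-65,0,0,0,5],[-33,0,-65,0,0,0,5],[-33,25,-65,0,0,0,5],[-33,60,-65,0,0,0,5],[-33,95,-65,0,0,0,5],[-33,115,-65,0,0,0,5],[-33,125,-65,0,0,0,5],[-33,125,-65,0,0,0,5],[-33,125,-65,0,0,0,5]]]'
python3 - <<'E'
from h import *
t=optics.get_image("top");s=optics.get_image("side")
f=lambda i:cv2.copyMakeBorder(i,0,600-i.shape[0],0,0,0)
cv2.imwrite("pics/c4.png",np.hstack([f(crop(t,210,110,290,230,5)),f(crop(s,165,145,245,265,5))]))
E
```

```text
t: 5.4
ee_pos: [429.9, -2.3, 86.7]
orientation: [-3.141, 0.001, 0.0]
ft_force: [1.6, 0.6, -0.9]
width: 24.1
grasp_force: 30.0
```

View pics/c4.png

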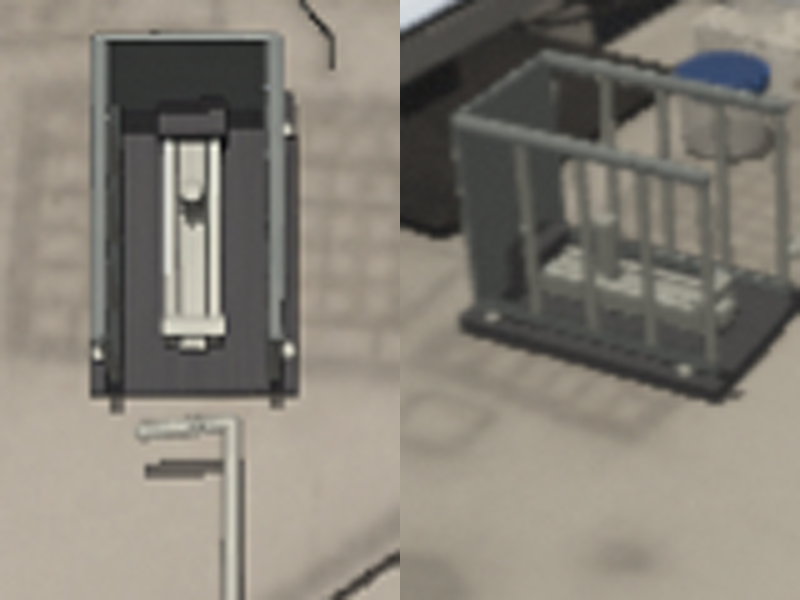

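The hook now stands in front of the cage with the bend at top px (256,195) and its tip at (238,196). The peg top is at (248,146).

```bash
python3 - <<'E'
from h import *
t=optics.get_image("top");s=optics.get_image("side")
T=lambda x,y:(210+(x-2)/5,110+(y-2)/5)
for n,p,z in(("bend",T(231,426),78),("tip",T(140,432),78),("shank",T(231,590),78),("peg",T(191,186),56),("footL rail in",T(107,300),120),("rail R in",T(269,300),120)):print(n,onz(t,p,z).round(1))
print("side expected", proj(s,[[635,-2,78],[635,38,78]]).round(1))
a=crop(s,215,170,335,260,6);cv2.imwrite("pics/c5.png",a)
E
```

```text
bend [633.9  -3.   78. ]
tip [630.9  38.1  78. ]
shank [559.8  -3.4  78. ]
peg [750.6  16.6  56. ]
footL rail in [683.   51.2 120. ]
rail R in [683.3 -19.6 120. ]
side expected [[249.7 186.8]
 [242.  194.6]]
```

View pics/c5.png

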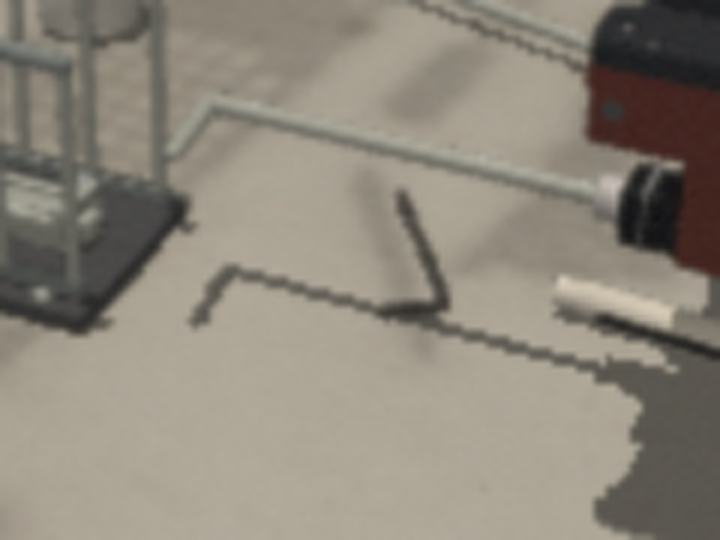

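The side view puts the bend at (250.8,187.3), against (249.7,186.8) expected at z 78, so the rod isn't sagging. I'll go in 142 mm above the peg, then down 32 mm behind it.

```bash
python3 -m inch '[[[25,0,0,0,0,0,5],[60,0,0,0,0,0,5],[95,0,0,0,0,0,5],[125,0,0,0,0,0,5],[138,0,0,0,0,0,5],[142,0,0,0,0,0,5],[142,0,0,0,0,0,5],[142,0,10,0,0,0,5],[142,0,22,0,0,0,5],[142,0,30,0,0,0,5],[142,0,32,0,0,0,5],[142,0,32,0,0,0,5]]]'
python3 - <<'E'
from h import *
t=optics.get_image("top");s=optics.get_image("side")
f=lambda i:cv2.copyMakeBorder(i,0,600-i.shape[0],0,0,0)
cv2.imwrite("pics/c6.png",np.hstack([f(crop(t,210,105,285,205,6))[:,:400],f(crop(s,165,150,245,225,5))]))
E
```

```text
t: 6.8
ee_pos: [571.2, -2.7, 53.9]
orientation: [-3.142, 0.001, 0.002]
ft_force: [-1.2, 0.2, -1.6]
width: 23.8
grasp_force: 30.0
```

View pics/c6.png

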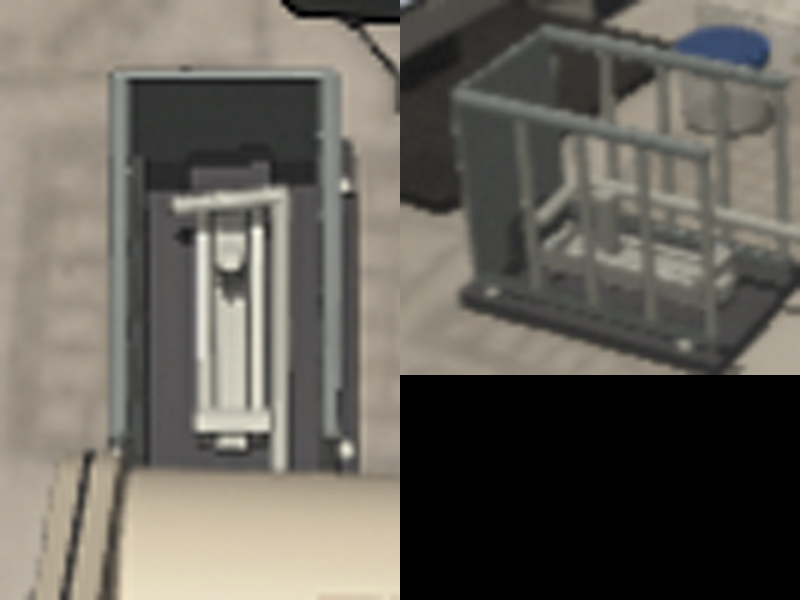

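The hook at crop (175–285,200) is behind the peg at (230,255), with the shank clear on the peg's right. Now I pull.

```bash
python3 -m inch '[[[-6,0,0,0,0,0,5],[-12,0,0,0,0,0,5],[-18,0,0,0,0,0,5],[-24,0,0,0,0,0,5],[-30,0,0,0,0,0,5],[-36,0,0,0,0,0,5],[-42,0,0,0,0,0,5],[-48,0,0,0,0,0,5],[-53,0,0,0,0,0,5],[-57,0,0,0,0,0,5],[-60,0,0,0,0,0,5],[-60,0,0,0,0,0,5]]]'
```

```text
t: 8.1
ee_pos: [511.2, -2.7, 54.6]
orientation: [-3.142, 0.0, 0.001]
ft_force: [1.5, -0.2, -1.1]
width: 24.0
grasp_force: 30.0
```

```bash
python3 -m inch '[[[-2,0,0,0,0,0,5],[-3,0,0,0,0,0,5],[-4,0,0,0,0,0,5],[-4,0,0,0,0,0,5]]]'; python3 -m inch '[[[-1,0,0,0,0,0,5],[-2,0,0,0,0,0,5],[-3,0,0,0,0,0,5],[-3,0,0,0,0,0,5]]]'
```

```text
t: 8.5
ee_pos: [510.5, -2.6, 55.2]
orientation: [3.142, -0.0, 0.008]
ft_force: [9.2, 0.9, -3.0]
width: 23.7
grasp_force: 30.0
t: 8.9
ee_pos: [510.0, -2.6, 55.9]
orientation: [3.141, -0.0, 0.016]
ft_force: [13.6, 0.7, -3.0]
width: 23.9
grasp_force: 30.0
```

```bash
python3 - <<'E'
from h import *
t=optics.get_image("top");s=optics.get_image("side")
f=lambda i:cv2.copyMakeBorder(i,0,600-i.shape[0],0,0,0)
cv2.imwrite("pics/c7.png",np.hstack([f(crop(t,210,105,285,205,6))[:,:400],f(crop(s,165,150,245,225,5))]))
E
```

```text
(no output)
```

View pics/c7.png

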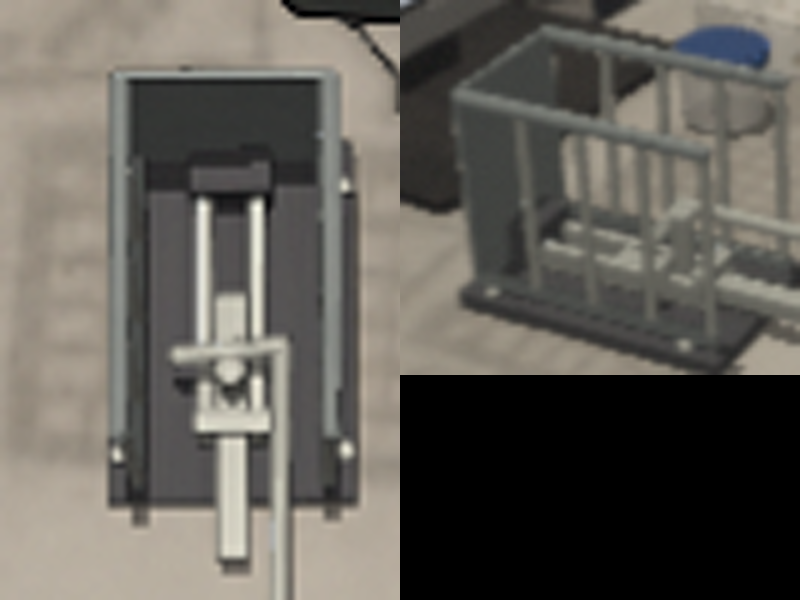

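The peg is drawn forward to crop (230,368) and the bolt sticks out of the front. The arm is blocked with the force rising to 13.6 N, so it is at the stop. I'll unhook forward 16 mm, lift, then withdraw over the peg.

```bash
python3 -c "
from h import *
t=optics.get_image('top')
print(onz(t,(210+(230-2.5)/6,105+(369-2.5)/6),56), status.get_obs()['ft_force'])"
python3 -m inch '[[[5,0,0,0,0,0,5],[10,0,0,0,0,0,5],[16,0,0,0,0,0,5],[19,0,0,0,0,0,5],[19,0,-8,0,0,0,5],[19,0,-20,0,0,0,5],[19,0,-34,0,0,0,5],[19,0,-38,0,0,0,5],[19,0,-38,0,0,0,5],[0,0,-38,0,0,0,5],[-30,0,-38,0,0,0,5],[-60,0,-38,0,0,0,5],[-74,0,-38,0,0,0,5],[-76,0,-38,0,0,0,5],[-76,0,-38,0,0,0,5]]]'
python3 - <<'E'
from h import *
t=optics.get_image("top");s=optics.get_image("side")
print(status.get_obs()["ee_pos"])
f=lambda i:cv2.copyMakeBorder(i,0,600-i.shape[0],0,0,0)
cv2.imwrite("pics/c8.png",np.hstack([f(crop(t,210,105,285,245,4.2)),f(crop(s,165,150,325,260,3))])[:,:800])
E
```

```text
[704.56545051  15.95973423  56.        ] [13.43936433  1.62299865 -2.46576369]
t: 10.55
ee_pos: [430.1, -2.7, 93.0]
orientation: [3.142, -0.0, 0.003]
ft_force: [-0.0, -0.0, -0.6]
width: 23.7
grasp_force: 30.0
[430.8166511   -2.72654661  92.94270647]
```

View pics/c8.png

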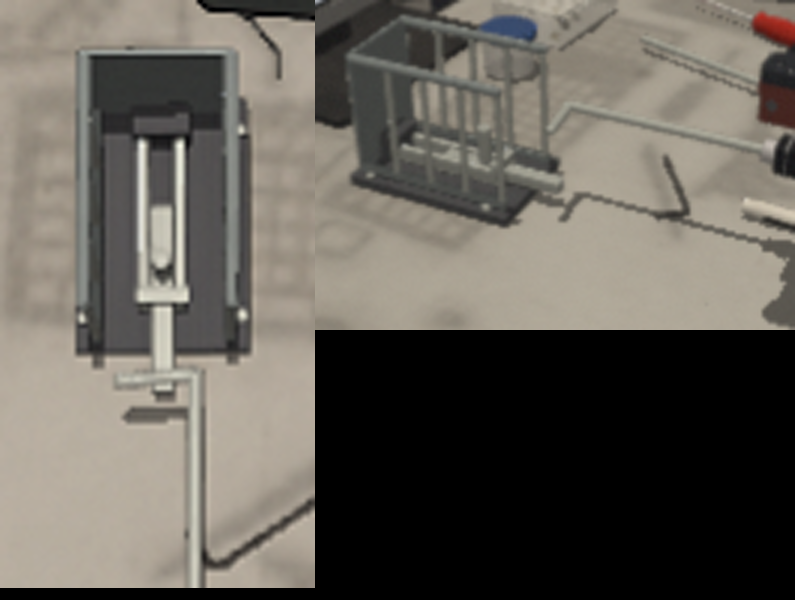

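The hook is out in front, free of the bolt, and the peg has stayed drawn at crop (161,265). I'll check the travel numerically against the first picture.

```bash
python3 - <<'E'
from h import *
t=optics.get_image("top"); a=cv2.imread("pics/top0.png",0); b=cv2.cvtColor(t["frame"],cv2.COLOR_RGB2GRAY)
for n,i in(("home",a),("now",b)):
    g=i[136:182,247:250].mean(1).round().astype(int); print(n,dict(zip(range(136,182),g.tolist())))
print([onz(t,(248.2,y),56)[0].round(1) for y in (140,145,150,165,170)])
print("expected px rows peg top at 750,700:",proj(t,[[750,16.5,56],[700,16.5,56]]))
tm=a[142:156,244:253]; r=cv2.matchTemplate(b[150:190,240:257],tm,cv2.TM_CCOEFF_NORMED); print(cv2.minMaxLoc(r), r.max(1).round(2)[:25])
E
```

```text
home {136: 69, 137: 32, 138: 111, 139: 198, 140: 192, 141: 192, 142: 192, 143: 192, 144: 192, 145: 188, 146: 179, 147: 192, 148: 202, 149: 188, 150: 67, 151: 64, 152: 69, 153: 84, 154: 117, 155: 178, 156: 197, 157: 196, 158: 195, 159: 196, 160: 196, 161: 197, 162: 198, 163: 198, 164: 198, 165: 199, 166: 200, 167: 201, 168: 201, 169: 200, 170: 201, 171: 203, 172: 198, 173: 185, 174: 197, 175: 207, 176: 191, 177: 120, 178: 203, 179: 136, 180: 57, 181: 81}
now {136: 71, 137: 23, 138: 29, 139: 35, 140: 51, 141: 83, 142: 81, 143: 81, 144: 81, 145: 81, 146: 82, 147: 81, 148: 81, 149: 81, 150: 82, 151: 82, 152: 80, 153: 101, 154: 166, 155: 196, 156: 194, 157: 193, 158: 193, 159: 195, 160: 195, 161: 195, 162: 195, 163: 192, 164: 183, 165: 187, 166: 199, 167: 198, 168: 152, 169: 59, 170: 67, 171: 98, 172: 152, 173: 187, 174: 197, 175: 208, 176: 190, 177: 113, 178: 205, 179: 202, 180: 201, 181: 202}
[np.float64(767.0), np.float64(755.0), np.float64(742.9), np.float64(707.1), np.float64(695.3)]
expected px rows peg top at 750,700: [[247.85133626 147.05767249]
 [247.66747358 168.00824968]]
(-0.48927241563796997, 0.9241841435432434, (6, 0), (4, 10)) [ 0.14  0.21  0.31  0.43  0.53  0.49  0.45  0.5   0.64  0.82  0.92  0.87
  0.62  0.34  0.07  0.02 -0.02  0.03  0.18  0.32  0.3   0.25  0.21  0.18
  0.15]
```

```bash
python3 - <<'E'
from h import *
s=optics.get_image("side");t=optics.get_image("top")
print(proj(s,[[x,16.5,56] for x in(750,705,700)]).round(1).tolist())
for h in(90,120): print(h,"rail front/back rows",proj(t,[[660,16.5,120],[796,16.5,120],[690,16.5,36]]).round(1).tolist())
a=cv2.imread("pics/side0.png"); f=lambda i:cv2.resize(i,None,fx=8,fy=8,interpolation=cv2.INTER_CUBIC)
cv2.imwrite("pics/c9.png",np.hstack([f(a[170:240,195:243]),f(s["frame"][170:240,195:243,::-1])]))
E
```

```text
[[205.1, 187.9], [220.8, 191.8], [222.5, 192.3]]
90 rail front/back rows [[246.8, 180.0], [247.3, 119.8], [247.8, 173.9]]
120 rail front/back rows [[246.8, 180.0], [247.3, 119.8], [247.8, 173.9]]
```

View pics/c9.png

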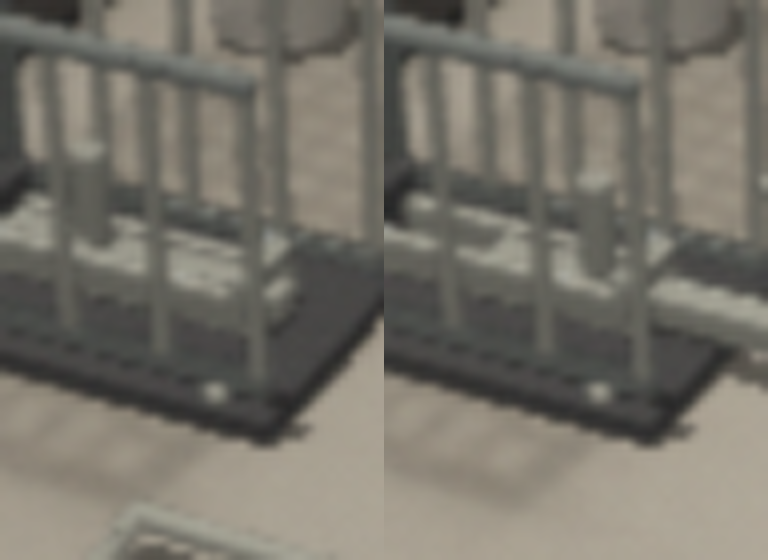

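Both views put the peg near x 705, so it is drawn only about 45 mm and the job isn't finished. I've also now viewed 11 pictures, one over the limit, so from here I'll only measure by numbers. First I check whether the rod slipped in the grip.

```bash
python3 - <<'E'
from h import *
t=optics.get_image("top");s=optics.get_image("side")
o=status.get_obs();print(o["ee_pos"],o["qpos"].round(3),o["moment"].round(2))
print(two(t,(210+193.4/4.2,105+373/4.2),s,(250.5,185.3)))
print("pred",proj(t,[[635.4,-2.7,84.4]]),proj(s,[[635.4,-2.7,84.4]]))
# shank direction from top mask
g=cv2.cvtColor(t["frame"],cv2.COLOR_RGB2HSV)
for r in (200,205,210,220,230,240): 
    row=t["frame"][r,248:264].astype(int).sum(1); print(r,row.tolist())
E
```

```text
[429.50382218  -2.66276052  92.63843913] [-0.034  0.408  2.143 -0.     0.59   1.537] [ 0.   -0.03  0.05]
(array([634.75480564,  -3.86465525,  81.29731705]), np.float64(1.862642458320363))
pred [[255.66728212 193.70259687]] [[249.64896324 184.26389187]]
200 [375, 372, 368, 401, 530, 527, 509, 483, 584, 448, 396, 524, 520, 518, 522, 521]
205 [371, 368, 405, 539, 533, 507, 386, 493, 588, 433, 298, 535, 520, 515, 513, 513]
210 [522, 520, 519, 515, 516, 501, 414, 488, 603, 430, 288, 530, 522, 519, 516, 513]
220 [518, 516, 513, 514, 516, 502, 419, 496, 601, 432, 310, 527, 511, 509, 508, 507]
230 [507, 509, 504, 504, 506, 493, 409, 500, 588, 425, 289, 494, 471, 459, 447, 436]
240 [440, 424, 424, 426, 436, 434, 401, 513, 604, 424, 253, 350, 327, 318, 333, 347]
```

The rod hasn't slipped in the grip. I'll re-engage behind the peg and pull harder.

```bash
python3 -m inch '[[[25,0,0,0,0,0,5],[55,0,0,0,0,0,5],[85,0,0,0,0,0,5],[97,0,0,0,0,0,5],[97,0,0,0,0,0,5],[97,0,10,0,0,0,5],[97,0,22,0,0,0,5],[97,0,32,0,0,0,5],[97,0,35,0,0,0,5],[97,0,35,0,0,0,5]]]'
python3 -m inch '[[[-6,0,0,0,0,0,5],[-12,0,0,0,0,0,5],[-16,0,0,0,0,0,5],[-20,0,0,0,0,0,5],[-20,0,0,0,0,0,5]]]'
python3 -m inch '[[[-2,0,0,0,0,0,5],[-4,0,0,0,0,0,5],[-6,0,0,0,0,0,5],[-6,0,0,0,0,0,5],[-6,0,0,0,0,0,5]]]'
python3 -c "
from h import *
o=status.get_obs();print(o['moment'],o['qpos'].round(3));t=optics.get_image('top')
print(t['frame'][155:185,247:250].mean((1,2)).round().astype(int).tolist())"
```

```text
t: 11.9
ee_pos: [524.9, -2.7, 56.7]
orientation: [-3.142, 0.0, 0.003]
ft_force: [0.3, 0.4, -1.3]
width: 23.7
grasp_force: 30.0
t: 12.4
ee_pos: [509.8, -2.7, 59.2]
orientation: [3.141, -0.001, 0.015]
ft_force: [9.4, 1.2, -2.8]
width: 23.7
grasp_force: 30.0
t: 12.9
ee_pos: [508.5, -2.7, 60.4]
orientation: [3.141, -0.001, 0.029]
ft_force: [17.5, 1.2, -2.6]
width: 23.9
grasp_force: 30.0
[ 0.30592448 -2.76683775 -0.04173882] [-2.900e-02  5.440e-01  1.994e+00  1.000e-03  5.850e-01  1.542e+00]
[195, 192, 192, 193, 194, 190, 171, 174, 197, 162, 185, 199, 198, 153, 59, 65, 97, 151, 186, 196, 206, 189, 113, 203, 201, 200, 199, 200, 201, 202]
```

The bolt is hard-blocked even at 17.5 N, and the peg hasn't moved. It may not have started exactly at home, so I'll measure the cage's front and back more carefully for an absolute reference.

```bash
python3 - <<'E'
from h import *
t=optics.get_image("top");f=t["frame"].astype(int).sum(2)//3; a=cv2.imread("pics/top0.png").astype(int).sum(2)//3
print("plate col 240 rows112-124",a[112:125,240].tolist(),"col 256",a[112:125,256].tolist())
for c in(229,230,231,264,265,266): print(c,"rows 170-186",a[170:187,c].tolist())
print("rows for x at z120",[(x,proj(t,[[x,16.5,120]])[0,1].round(1)) for x in(655,660,665,670,796,800,806)])
print("base front z6/0 rows",[(x,z,proj(t,[[x,50,z]])[0,1].round(1)) for x in(655,660,665) for z in(0,6)])
print("base front col 245 rows 180-195",a[180:195,236].tolist())
E
```

```text
plate col 240 rows112-124 [162, 159, 151, 146, 88, 156, 42, 51, 54, 52, 53, 53, 52] col 256 [159, 159, 161, 162, 139, 153, 37, 52, 53, 51, 52, 53, 51]
229 rows 170-186 [138, 138, 138, 138, 139, 139, 137, 121, 95, 134, 204, 185, 63, 84, 84, 84, 84]
230 rows 170-186 [131, 131, 128, 129, 128, 129, 122, 95, 81, 70, 106, 116, 52, 81, 79, 79, 80]
231 rows 170-186 [79, 75, 66, 66, 66, 66, 73, 76, 59, 63, 63, 64, 63, 59, 50, 41, 41]
264 rows 170-186 [131, 131, 130, 130, 129, 130, 128, 106, 61, 66, 67, 67, 67, 66, 70, 66, 41]
265 rows 170-186 [133, 133, 134, 134, 134, 135, 133, 113, 62, 59, 63, 62, 61, 61, 65, 62, 41]
266 rows 170-186 [66, 67, 68, 67, 71, 81, 92, 99, 71, 106, 102, 66, 48, 43, 51, 51, 51]
rows for x at z120 [(655, np.float64(182.3)), (660, np.float64(180.0)), (665, np.float64(177.8)), (670, np.float64(175.5)), (796, np.float64(119.8)), (800, np.float64(118.1)), (806, np.float64(115.5))]
base front z6/0 rows [(655, 0, np.float64(190.9)), (655, 6, np.float64(190.5)), (660, 0, np.float64(188.8)), (660, 6, np.float64(188.4)), (665, 0, np.float64(186.8)), (665, 6, np.float64(186.4))]
base front col 245 rows 180-195 [83, 84, 84, 84, 83, 83, 84, 81, 69, 104, 175, 171, 171, 169, 169]
```

The rail front is at x≈665.3 and the back plate at ≈801, 136 mm apart as given. The home peg would then be at 755.3 and the fully drawn one at 705.3. The peg now measures 705 and sits hard against its stop, so the bolt is fully drawn and simply started slightly ahead of home. I'll unhook and withdraw.

```bash
python3 -m inch '[[[6,0,0,0,0,0,5],[12,0,0,0,0,0,5],[18,0,0,0,0,0,5],[24,0,0,0,0,0,5],[25,0,0,0,0,0,5],[25,0,-10,0,0,0,5],[25,0,-25,0,0,0,5],[25,0,-38,0,0,0,5],[25,0,-38,0,0,0,5],[0,0,-38,0,0,0,5],[-30,0,-38,0,0,0,5],[-60,0,-38,0,0,0,5],[-72,0,-38,0,0,0,5],[-72,0,-38,0,0,0,5]]]'
python3 -c "
from h import *
t=optics.get_image('top')
print(t['frame'][155:185,247:250].mean((1,2)).round().astype(int).tolist())
shift(463,122,22)"
```

```text
t: 14.4
ee_pos: [426.5, -2.7, 95.7]
orientation: [-3.142, 0.001, 0.002]
ft_force: [0.3, -0.2, -0.5]
width: 23.7
grasp_force: 30.0
[194, 190, 191, 191, 192, 192, 192, 192, 189, 181, 185, 196, 196, 150, 58, 65, 97, 150, 184, 194, 204, 187, 112, 201, 199, 198, 198, 199, 199, 199]
pos [428.6  -2.7  95.9] shift [  34.3 -124.7   74. ] turn [ 0.    -0.001 -0.   ]
```

```bash
python3 -m inch '[[[0,-25,0,0,0,0,5],[0,-60,0,0,0,0,5],[0,-95,0,0,0,0,5],[0,-118,0,0,0,0,5],[0,-125,0,0,0,0,5],[15,-125,20,0,0,0,5],[34,-125,45,0,0,0,5],[34,-125,60,0,0,0,5],[34,-125,68,0,0,0,5],[34,-125,71,0,0,0,5],[34,-125,71,0,0,0,5]]]'; python3 -m inch '[[[0,0,1,0,0,0,5],[0,0,2,0,0,0,5],[0,0,2,0,0,0,5],[0,0,2,0,0,0,5]]]'
```

```text
t: 15.55
ee_pos: [461.9, 122.0, 24.6]
orientation: [3.141, -0.001, -0.001]
ft_force: [0.4, -0.3, -0.4]
width: 23.5
grasp_force: 30.0
t: 15.95
ee_pos: [462.2, 122.4, 23.1]
orientation: [-3.141, 0.0, -0.001]
ft_force: [-1.0, -1.1, 1.3]
width: 23.7
grasp_force: 30.0
```

```bash
python3 -m inch '[[[0,0,0.7,0,0,0,5],[0,0,1,0,0,0,5],[0,0,1,0,0,0,5],[0,0,1,0,0,0,15],[0,0,1,0,0,0,40],[0,0,1,0,0,0,70],[0,0,1,0,0,0,100],[0,0,1,0,0,0,100],[0,0,1,0,0,0,100],[0,0,1,0,0,0,100],[0,0,1,0,0,0,100],[0,0,1,0,0,0,100],[0,0,1,0,0,0,100],[0,0,1,0,0,0,100]]]'; python3 -m inch '[[[0,0,-5,0,0,0,100],[0,0,-20,0,0,0,100],[0,0,-50,0,0,0,100],[0,0,-90,0,0,0,100],[0,0,-130,0,0,0,100],[0,0,-150,0,0,0,100],[-50,0,-150,0,0,0,100],[-80,0,-150,0,0,0,100],[-80,0,-150,0,0,0,100],[-80,0,-150,0,0,0,100]]]'
python3 - <<'E'
from h import *
s=optics.get_image("side");t=optics.get_image("top")
print(t['frame'][155:185,247:250].mean((1,2)).round().astype(int).tolist())
a=cv2.imread("pics/side0.png")[:,:,::-1]
def box(f):
    m=(f[240:290,275:345].max(2)<70).astype(np.uint8);c=max(cv2.findContours(m,0,2)[0],key=cv2.contourArea);return (cv2.boxPoints(cv2.minAreaRect(c))+[275,240]).round(1).tolist(),cv2.contourArea(c)
print(box(a));print(box(s["frame"]))
r=slice(160,200),slice(270,360); print("straight rod diff",np.abs(a[r].astype(int)-s["frame"][r]).mean())
m=np.abs(a[235:262,195:285].astype(int)-s["frame"][235:262,195:285]).mean();print("shank diff",m)
E
```

```text
t: 17.35
ee_pos: [461.9, 122.3, 21.7]
orientation: [-3.142, 0.0, -0.0]
ft_force: [-0.6, 1.0, -0.0]
width: 87.9
grasp_force: 0.0
t: 18.35
ee_pos: [382.2, 122.5, 172.3]
orientation: [-3.141, -0.001, -0.002]
ft_force: [0.4, 0.0, 0.1]
width: 87.9
grasp_force: 0.0
[197, 194, 195, 195, 196, 196, 196, 196, 194, 184, 188, 200, 200, 154, 59, 68, 98, 153, 188, 198, 208, 191, 114, 206, 203, 202, 202, 203, 203, 204]
([[279.9, 262.6], [284.3, 248.1], [332.2, 262.6], [327.7, 277.2]], 655.0)
([[279.8, 262.3], [284.2, 247.8], [331.9, 262.3], [327.6, 276.8]], 646.5)
straight rod diff 23.952314814814816
shank diff 9.04718792866941
```

The rod lies back within 0.3 px of where it was, and the bolt hasn't moved. The straight-rod difference is probably the arm or its shadow, so I'll check it in the top view.

```bash
python3 - <<'E'
from h import *
t=optics.get_image("top");a=cv2.imread("pics/top0.png")[:,:,::-1]
r=slice(175,295),slice(330,375); d=np.abs(a[r].astype(int)-t["frame"][r]); print(d.mean(),d.max())
E
```

```text
2.280617283950617 11
```

```bash
python3 -c "
from workcell import ctrl
print(ctrl.close_job())"
```

```text
the job is handed in; nothing more can be done
None
```

The job is handed in at about 18.5 s: the bolt is drawn hard against its stop (peg about 50 mm from home as measured from the cage, though it moved only about 45 mm in the pictures, so I take it that it started slightly drawn), the hooked rod lies flat and released where it was, and the straight rod has not moved; I viewed 11 pictures, one over the limit of 10.

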